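# Hold in the recessed cut-out reset of a dry-block heater

### The arm

A 6-joint arm with a two-finger parallel gripper is mounted at the origin on a cart in front of the work surface, level with it; the furniture and walls round the work are solid. World frame = base frame: x ahead of the robot, y to its left, z up, the work surface at z = 0. Lengths are in mm, angles in rad, forces in N, time in s.
With the tool pointing down it reaches from about 300 to 775 mm from the base axis. Payload 14.6 kg.
Tool frame: the origin (TCP) lies midway between the tips of the shut fingers; the grasp point (between the pads) lies behind it (manip.grip_depth is the z of the grasp point in the tool frame, in mm); z points along the fingers, y is the line along which they close (so a half turn about z gives the same grasp; the last joint's range is limited). The gripper opens to 94 mm and grips with 3 to 60 N. Pads are 16 mm wide; open, the fingers measure 119 mm over their backs; the gripper's body (75 mm by 177 mm) begins 78 mm behind the grasp point.
Start: joints at [-1.313, 0.3, 1.521, -0, 1.321, -0.067], TCP at [175.508, -521.235, 205.446] pointing down, gripper open.
Joint ranges: [-3.03, 3.03], [-0.79, 2.21], [0.23, 2.52], [-1.04, 4.18], [0, 3.07], [-2.55, 2.55]. Speed limits (rad/s): [2.22, 2.22, 2.57, 3.14, 3.14, 3.14].

### API

Orientations are given as [roll, pitch, yaw] about the fixed x, y, z axes, in that order (R = Rz(yaw) Ry(pitch) Rx(roll)).
In Python, from cell import manip, camrig, job, probe_bus gives the robot as it stands (manip), with the cameras (camrig), the job (job) and the readings (probe_bus).
- The arm moves only by the shell command python3 nudge.py FILE [OPENING] [FORCE], which reads ROWS from the file FILE. ROWS is a JSON object whose key "segments" holds a list of rows, 1 to 5 of them, each of 6 numbers: dx, dy, dz in units of 50 mm, then a rotation vector rx, ry, rz in rad; each row is the pose to reach, as a shift and turn from the pose commanded when the command began, along the tool's axes at that moment; what a row does not reach only later rows make up. A row lasts 1/10 s, in which the tool goes at most 50 mm and 0.15 rad, less where a joint would pass 70% of its speed; a pose out of reach is approached as far as the arm can. OPENING is the finger opening in mm, set as the command begins (- or left out keeps the last). The fingers move at their own pace and stop on an object; FORCE is the grip in N (left out, the last holds). Time passes only in rows, so rows that do not move let the fingers close. It prints the time, the measured TCP pose, the force, the opening and the grip force at its end. Input that does not fit is refused with a message, and nothing moves.
- probe_bus.read_state(): the state, without advancing time (a new reading comes with each control period).
- camrig.camera(name): name is "scene" or "top" or "wrist"; returns (picture, depth): 480x640x3 uint8, red, green, blue; 480x640 float32, mm along the optical axis (not along the pixel's ray), 0 where there is no reading.
- camrig.camera_info(name): a dict with "K" (3x3 intrinsics, pixels), "rvec" (rotation vector, rad) and "tvec" (3), from world to camera coordinates, as OpenCV has them; the wrist camera has in their place "mount" (4x4, takes a point from camera to tool coordinates, whose origin is the TCP and whose axes are the flange's). Camera axes: x right, y down, z forward; pixel columns grow to the right and rows downward; lengths in mm; the calibration is good to about 2 mm. The wrist camera is an equidistant fisheye: a pixel r from the principal point sees the ray r / f radians off the axis. A picture is of the moment at which its call begins: read the wrist's pose just before it. camera_info takes no time and is no camera call.
- job.sign_off(): hands the job in; it is judged then, once.
The state is a dict: "clock": time; "joints": joint angles; "qd": joint speeds; "effort": joint torques, N m; "eef_pos": TCP position; "eef_rot": TCP orientation; "wrist_force": force on the tool from outside, world axes, zero at the start; "moment": the same for the moment, N m; "finger_gap": finger opening in mm; "finger_force": force on a finger pad.
Only numpy, scipy, OpenCV 4.12 (cv2) and the standard library are available. Lean on these libraries where they do the work, as an engineer would, in place of code of your own. Each camera call takes 0.05 s, during which the arm holds its last target. There are 200 camera calls.

### The job

The over-temperature cut-out of the dry-block heater has tripped and re-arms only while its recessed reset button is kept in. Swing the round steel cover fully aside from the reset hole, take the thin reset stylus out of the tool rack, put its tip down through the hole and press the button all the way in, firmly but without ramming the heater. Keep it pressed for at least two seconds and finish like that, with the stylus still in the gripper and the button still held in; leave the timer, the petri dish and the marker where they are.

Things in the scene. Friction and masses are not known exactly. Their poses are not given: they have to be found in the camera images.
- heater: White dry-block heater, fixed to the bench, 230 mm deep (x), 300 mm wide (y); origin under its centre on the bench, its -x side faces the robot at yaw 0. Its flat top deck is at z = 82 mm. On the deck's +y part an aluminium block carries glass vials whose tops are at z = 120 mm; on the -y part is the service plate with the reset hole and its swing cover.
- aperture (a point): Centre of the mouth of the reset hole: a round vertical hole 12 mm in diameter with a black collar 24 mm across that stands 3 mm above the deck; the mouth is the top of the collar, z = 85 mm. At heater frame (-10, -88, 85) mm. Its axes are the heater's, z up.
- button_face (a point): Centre of the flat white face (10 mm across) of the reset button at the bottom of the hole, 27 mm below the mouth of the collar when released; it moves down with the button.
- reset_button (a joint): Travel of the reset button in m, straight down: 0 released, 0.008 fully in (hard stop). A spring pushes back with 2.4 N at the start of the travel and 7.2 N fully in; it is made for a hand push and must not be pressed with more than 25 N.
- cover (a joint): Angle in rad of the swing cover about its vertical pivot: 0 is squarely over the reset hole, it grows counterclockwise seen from above, up to the stop at 1.75. It stays where it is left (friction, about 1.5 N at the knob). It starts at 0 to 0.2, covering the hole.
- cover_pivot (a point): Top of the cover plate (z = 89.5 mm) on the pivot axis, 34 mm from the reset hole towards the heater's +x. The cover is a flat steel arm 3.5 mm thick, 17 mm wide, with a disc 29 mm across at its free end.
- cover_knob (a point): Centre of the top (z = 111.5 mm) of the upright black finger knob on the cover's disc: a cylinder 12 mm in diameter, 22 mm high, its axis 34 mm from the pivot. With the cover at 0 it stands over the reset hole.
- stylus: Reset stylus, loose, 40 to 70 g, 134 mm long, upright in the middle hole of the rack. Origin at its tip, z along it towards the handle. Bare steel rod 6 mm in diameter from 0 to 70 mm, above it a black round handle 16 mm in diameter from 70 to 134 mm whose shoulder rests on the rack.
- stylus_top (a point): Centre of the top end of the stylus handle, 134 mm above the tip.
- rack: Open aluminium tool rack, fixed to the bench, 46 mm deep (x), 160 mm wide over its feet (y), 74 mm high; origin under its centre. Three vertical 8 mm holes in a row along y, 36 mm apart, through two plates (tops at z = 74 and 24 mm); the stylus stands in the middle one, its tip 4 mm above the bench; the outer two are empty.
- timer: Bystander: white bench timer lying flat, 70x62x20 mm, origin under its centre.
- petri_dish: Bystander: closed petri dish, 91 mm across, 16 mm high, origin under its centre.
- marker: Bystander: white marker pen with a black cap lying on the bench, 135 mm long, 13 mm thick, origin under its centre, length along its y.

How it is judged:
By the outcome, as a careful person would: the job done as asked, in the order asked, and still so for the second after the job is handed in, while the arm keeps its last pose, push and grip.
It also fails if it takes over 58 s, if anything falls off the work surface, if the arm or the gripper's body presses on something with over 40 N, if the wrist force passes 120 N, or if a joint passes its speed limit or range.

## Working session

There is one attempt and no reset: what is moved stays moved. The work goes in short steps, Python scripts to look and compute and a shell command to move; the robot and the scene stay as the last step left them, time stands still between calls to the robot, and variables do not carry over. Pictures are saved under pics/ and viewed, at most 10 in all, crops included, and the job is handed in when it is done.

```bash
ls; mkdir -p pics; python3 - <<'E'
from cell import manip, camrig, job, probe_bus
import cv2
s=probe_bus.read_state(); print(s, manip.grip_depth)
for n in("scene","top"):
    p,d=camrig.camera(n); cv2.imwrite(f"pics/{n}0.png",p[:,:,::-1]); i=camrig.camera_info(n); print(n,i)
print(camrig.camera_info("wrist"))
E
```

```text
cell.py
nudge.py
pics
{'clock': 0.0, 'joints': array([-1.31258794e+00,  3.00455645e-01,  1.52163149e+00,  1.37175106e-05,
        1.32074812e+00, -6.66235033e-02]), 'qd': array([ 0.00040439, -0.0007877 , -0.00040043, -0.00041244,  0.00054789,
       -0.00182082]), 'effort': array([ 2.53119571e-03, -5.31808591e+01, -3.52740133e+01,  7.09516718e-02,
        2.43732979e-02, -9.38767903e-05]), 'eef_pos': array([ 175.44461724, -520.95365558,  204.87350394]), 'eef_rot': array([-3.14035370e+00, -9.59822725e-05,  3.24828423e-01]), 'wrist_force': array([ 0.51469216, -1.68819811,  0.17536241]), 'moment': array([-0.02228939, -0.04125353, -0.00550684]), 'finger_force': 0.0, 'finger_gap': 93.55832362899726} -18.8
scene {'K': array([[521.21226044,   0.        , 315.66957499],
       [  0.        , 521.21226044, 239.88025673],
       [  0.        ,   0.        ,   1.        ]]), 'rvec': array([ 2.41257633,  0.58108118, -0.20367468]), 'tvec': array([-498.04966829, -150.40324695, 1476.53383579])}
top {'K': array([[536.04041781,   0.        , 321.8518575 ],
       [  0.        , 536.04041781, 236.01730532],
       [  0.        ,   0.        ,   1.        ]]), 'rvec': array([ 2.17341785, -2.15962659,  0.13006056]), 'tvec': array([  -1.95757848,  579.3130295 , 1346.42412175])}
{'K': array([[371.64829954,   0.        , 321.03058345],
       [  0.        , 371.64829954, 238.29481855],
       [  0.        ,   0.        ,   1.        ]]), 'mount': array([[-4.14823223e-04, -9.58001657e-01, -2.86762365e-01,
         8.39908947e+01],
       [ 9.99999856e-01, -2.99483542e-04, -4.46074694e-04,
        -1.17302201e+00],
       [ 3.41459687e-04, -2.86762508e-01,  9.58001643e-01,
        -1.79285700e+02],
       [ 0.00000000e+00,  0.00000000e+00,  0.00000000e+00,
         1.00000000e+00]])}
```

View pics/top0.png

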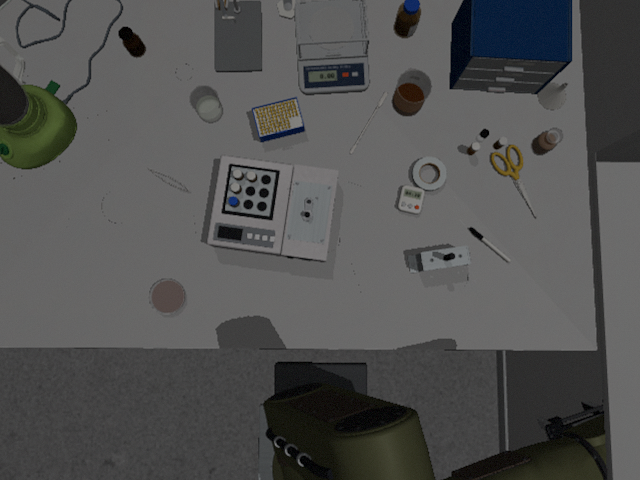

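View pics/scene0.png

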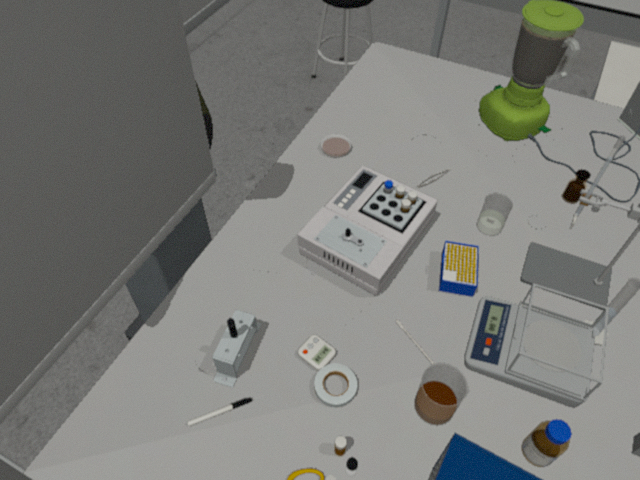

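The top view shows the heater at about (275,208) with its service plate and cover at (308,208). The rack is at (443,258), with the stylus top near (449,257). The scene view shows the knob at (349,232) and the stylus at (232,325). Next I'll enlarge these areas.

```bash
cat > h.py <<'E'
import numpy as np,cv2
from cell import manip, camrig, job, probe_bus
from scipy.spatial.transform import Rotation as R
def ray(n,uv):
    i=camrig.camera_info(n);Rm=cv2.Rodrigues(i["rvec"])[0];c=-Rm.T@i["tvec"]
    d=Rm.T@np.linalg.inv(i["K"])@np.array([uv[0],uv[1],1.]);return c,d
def plane(n,uv,z):
    c,d=ray(n,uv);return c+d*(z-c[2])/d[2]
def tri(a,b):
    (c1,d1),(c2,d2)=ray("top",a),ray("scene",b)
    t=np.linalg.lstsq(np.c_[d1,-d2],c2-c1,rcond=None)[0]
    p,q=c1+t[0]*d1,c2+t[1]*d2;return (p+q)/2,np.linalg.norm(p-q)
def proj(n,P):
    i=camrig.camera_info(n);return cv2.projectPoints(np.float64(P).reshape(-1,1,3),i["rvec"],i["tvec"],i["K"],None)[0].reshape(-1,2)
def wray(uv,s):
    i=camrig.camera_info("wrist");K=i["K"];m=i["mount"];v=(np.array(uv)-K[:2,2])/K[0,0];r=np.linalg.norm(v)
    d=np.r_[np.sin(r)*v/r,np.cos(r)];Rt=R.from_euler("xyz",s["eef_rot"]).as_matrix()
    return s["eef_pos"]+Rt@m[:3,3],Rt@m[:3,:3]@d
def wplane(uv,s,z):
    c,d=wray(uv,s);return c+d*(z-c[2])/d[2]
E
python3 - <<'E'
from h import *
t=cv2.imread("pics/top0.png");s=cv2.imread("pics/scene0.png")
f=lambda im,x,y,w,h,k:cv2.resize(im[y:y+h,x:x+w],None,fx=k,fy=k,interpolation=cv2.INTER_CUBIC)
a=np.hstack([f(t,280,155,65,50*2,4)[:300],f(t,400,235,80,75,4)]); 
b=np.hstack([f(s,300,200,70,70,4),f(s,200,300,75,70,4)])
w=max(a.shape[1],b.shape[1]);P=lambda q:np.pad(q,((0,0),(0,w-q.shape[1]),(0,0)))
o=np.vstack([P(a),P(b)]);o=cv2.convertScaleAbs(o,alpha=1.6);cv2.imwrite("pics/c1.png",o);print(o.shape)
for n,(x,y,w,h) in dict(top=(200,150,290,140),scene=(200,200,180,180)).items():
    im=t if n=="top" else s
    m=(im.max(2)<38).astype(np.uint8);mm=np.zeros_like(m);mm[y:y+h,x:x+w]=m[y:y+h,x:x+w]
    k,l,st,c=cv2.connectedComponentsWithStats(mm)
    for i in range(1,k):
        if 15<st[i,4]<500:print(n,st[i],c[i].round(1))
E
```

```text
(580, 580, 3)
top [467 150   7   5  26] [470.  151.8]
top [222 164  57  56 425] [251.  194.3]
top [429 164  10  10  17] [434.7 167.6]
top [262 175   8   9  59] [265.6 179.2]
top [246 187   9   8  59] [250.1 190.5]
top [260 189   8   8  60] [263.5 192.5]
top [244 200   9   9  62] [247.9 204. ]
top [257 202   9   9  61] [261.5 205.9]
top [305 212   4   5  17] [306.6 214.1]
top [218 226  25  14 262] [229.6 232.7]
top [469 228  14  12  72] [475.6 233.3]
top [444 253  11   7  54] [448.8 256.4]
top [418 254   4  13  21] [419.6 261. ]
scene [371 204   7   5  27] [373.9 206.3]
scene [346 230   4   6  18] [347.7 232.6]
scene [228 320   9  17  85] [232.2 328.1]
```

View pics/c1.png

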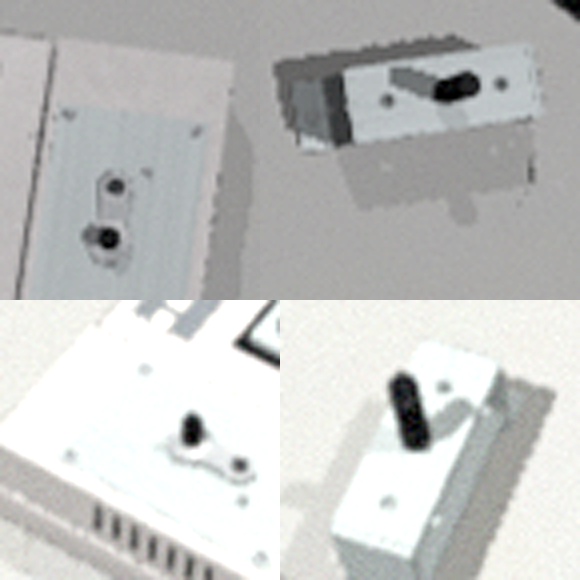

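The crops show the cover pivot at top pixel (308.6,201.3) and the knob top at (306.7,214.2). The rack's empty holes are at about (431.7,260) and (460,255.7), and the stylus handle top is at about (451.3,255.5).

```bash
python3 - <<'E'
from h import *
np.set_printoptions(precision=1,suppress=True)
c,_=ray("top",(0,0));print("cam",c)
print("pivot",plane("top",(308.4,201.1),89.5),"knob",plane("top",(306.6,214.1),111.5), plane("scene",(347.5,230.8),111.5))
a,b=plane("top",(431.7,259.9),74),plane("top",(460,255.7),74);print("holes",a,b,(a+b)/2)
print("stop",plane("top",(451.2,255.4),138),plane("scene",(230.2,319.8),138),tri((451.2,255.4),(230.2,319.8)))
print("vials col", plane("top",(250.1,190.5),100)-plane("top",(247.9,204),100))
# plate line: left edge crop (50,40)->(15,300)
p=plane("top",(280+50/4,155+40/4),82);q=plane("top",(280+17/4,155+75),82);print("edge",np.arctan2(*(q-p)[[1,0]])+np.pi)
for n,uv in(("timer",(411,199)),("dish",(168,296)),("marker",(490,244))):print(n,plane("top",uv,10))
E
```

```text
cam [ 423.9   10.9 1403.1]
pivot [659.9  36.   89.5] knob [623.9  39.7 111.5] [625.9  35.4 111.5]
holes [ 516.7 -271.5   74. ] [ 527.6 -342.3   74. ] [ 522.2 -306.9   74. ]
stop [ 523.2 -304.4  138. ] [ 521.2 -303.9  138. ] (array([ 522.6, -304.3,  139.9]), np.float64(1.2987634631420397))
vials col [33.8 -4.7  0. ]
edge 6.171699796814723
timer [ 681.8 -233.1   10. ]
dish [423.6 397.2  10. ]
marker [ 563.9 -438.6   10. ]
```

The rows are not in the units I measure in: shifts go in units of 50 mm. I convert before sending: 250 mm is 5, 168 mm is 3.36.

```bash
cat >> h.py <<'E'
def delta(p,yaw):
    s=probe_bus.read_state();Rt=R.from_euler("xyz",s["eef_rot"])
    d=Rt.inv().apply(np.array(p)-s["eef_pos"]);rv=(Rt.inv()*R.from_euler("xyz",[np.pi,0,yaw])).as_rotvec()
    print("DELTA",d.round(1),rv.round(3),"pos",s["eef_pos"].round(1),s["eef_rot"].round(3),"t",round(s["clock"],2),"F",s["wrist_force"].round(1))
E
echo '{"segments":[[3.36,-2.16,-0.12,0,0,0.12],[3.36,-2.16,-0.12,0,0,0.12],[3.36,-2.16,-0.12,0,0,0.12],[5,-3.2,-0.24,0,0,0.25],[5,-3.2,-0.24,0,0,0.25]]}' > m.json && python3 nudge.py m.json
python3 -c "
from h import *
delta((610,40,225),-.12)"
```

```text
clock: 0.6
eef_pos: [331.4, -326.2, 214.9]
eef_rot: [-3.141, 0.0, 0.07]
wrist_force: [0.9, -0.7, -1.0]
finger_gap: 94.1
finger_force: 0.0
DELTA [ 303.6 -345.8  -10.1] [-0.    0.    0.19] pos [ 331.4 -326.2  214.9] [-3.141  0.     0.07 ] t 0.6 F [ 0.9 -0.7 -1. ]
```

```bash

echo '{"segments":[[3.2,-3.6,-0.1,0,0,0.1],[3.2,-3.6,-0.1,0,0,0.1],[3.2,-3.6,-0.1,0,0,0.1],[3.2,-3.6,-0.1,0,0,0.1],[3.2,-3.6,-0.1,0,0,0.1]]}' > m.json && python3 nudge.py m.json 24 >/dev/null
echo '{"segments":[[2.96,-3.3,-0.1,0,0,0.09],[2.96,-3.3,-0.1,0,0,0.09],[2.96,-3.3,-0.1,0,0,0.09],[2.96,-3.3,-0.1,0,0,0.09],[2.96,-3.3,-0.1,0,0,0.09]]}' > m.json && python3 nudge.py m.json >/dev/null
echo '{"segments":[[0,0,0,0,0,0],[0,0,0,0,0,0]]}' > m.json && python3 nudge.py m.json
python3 - <<'E'
from h import *
delta((625,38,225),-.12)
p,d=camrig.camera("wrist");s=probe_bus.read_state();cv2.imwrite("pics/w1.png",p[:,:,::-1])
E
```

```text
clock: 1.8
eef_pos: [628.6, 24.7, 224.3]
eef_rot: [3.141, 0.001, -0.115]
wrist_force: [-0.2, -0.0, 0.4]
finger_gap: 23.7
finger_force: 0.0
DELTA [ -5.1 -12.8  -0.7] [0.    0.001 0.005] pos [628.6  24.7 224.3] [ 3.141e+00  1.000e-03 -1.150e-01] t 1.8 F [-0.2 -0.   0.4]
```

View pics/w1.png

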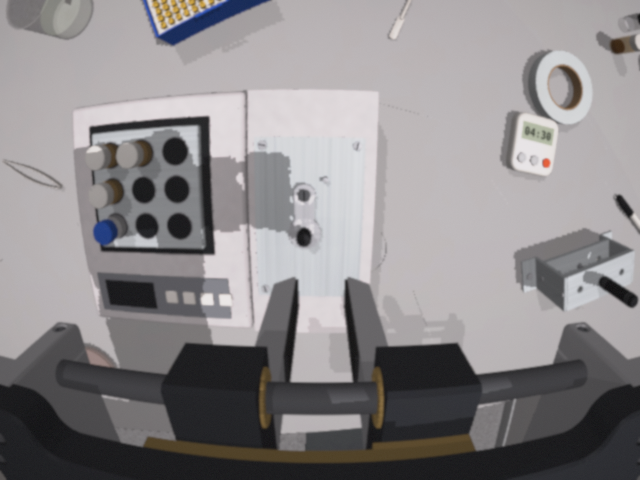

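The wrist view shows the knob top at (304,236) and the pivot at (303,194). The plate screws are at (263,144), (357,145) and (264,289).

```bash
python3 - <<'E'
from h import *
np.set_printoptions(precision=1,suppress=True)
s=probe_bus.read_state();print(R.from_euler("xyz",s["eef_rot"]).apply([0,0,1]))
im=cv2.imread("pics/w1.png");m=np.zeros((480,640),np.uint8)
m[220:250,290:318]=(im[220:250,290:318].max(2)<45);k=cv2.connectedComponentsWithStats(m);print(k[2][1:],k[3][1:])
P=lambda u,z:wplane(u,s,z)
print("knob",P((304,236.),111.5),"pivot",P((303.,194),89.5))
a,b,c=P((263,144.),82),P((357,145.),82),P((264,289.),82);e=b-a;f=c-a
print(a,b,c,np.arctan2(e[0],-e[1]),np.arctan2(-f[1],-f[0]))
# heater edges on deck z=82 : groove (247,92)-(254,325)
g=P((247,95.),82)-P((253,322.),82);print("groove",np.arctan2(g[1],g[0]),"front",)
g=P((80,107.),82)-P((376,91.),82);print("back",np.arctan2(-g[0],g[1]))
E
```

```text
[-0. -0. -1.]
[[298 229  12  16 118]] [[302.5 236.1]]
knob [628.   39.4 111.5] pivot [659.   37.3  89.5]
[705.9  66.8  82. ] [695.2 -13.6  82. ] [571.6  86.9  82. ] -0.13177212015566836 -0.14863931864014926
groove -0.13647955069365142 front
back -0.1292969142182221
```

```bash
echo '{"segments":[[-0.1,-0.29,0,0,0,-0.015],[-0.1,-0.29,0,0,0,-0.015],[-0.1,-0.29,1,0,0,-0.015],[-0.1,-0.29,1.8,0,0,-0.015],[-0.1,-0.29,1.8,0,0,-0.015]]}' > m.json && python3 nudge.py m.json
python3 -c "
from h import *
delta((625.4,39.7,94),-.1)"
```

```text
clock: 2.35
eef_pos: [622.9, 39.5, 130.0]
eef_rot: [3.141, 0.009, -0.1]
wrist_force: [-0.2, -0.0, 0.9]
finger_gap: 23.8
finger_force: 0.0
DELTA [ 2.8 -0.5 36. ] [ 0.001  0.009 -0.   ] pos [622.9  39.5 130. ] [ 3.141  0.009 -0.1  ] t 2.35 F [-0.2 -0.   0.9]
```

```bash
echo '{"segments":[[0.02,0,0.3,0,0,0],[0.02,0,0.5,0,0,0],[0.02,0,0.7,0,0,0],[0.02,0,0.7,0,0,0],[0.02,0,0.7,0,0,0]]}' > m.json && python3 nudge.py m.json 16
python3 - <<'E'
from h import *
delta((625.4,39.7,94),-.1)
p,d=camrig.camera("wrist");cv2.imwrite("pics/w2.png",cv2.resize(p[150:400,200:450,::-1],None,fx=2,fy=2))
E
```

```text
clock: 2.85
eef_pos: [626.8, 39.6, 100.5]
eef_rot: [-3.141, -0.001, -0.1]
wrist_force: [0.8, 0.4, 0.2]
finger_gap: 15.8
finger_force: 0.0
DELTA [-1.4  0.1  6.5] [-0.    -0.001 -0.   ] pos [626.8  39.6 100.5] [-3.141e+00 -1.000e-03 -1.000e-01] t 2.85 F [0.8 0.4 0.2]
```

View pics/w2.png

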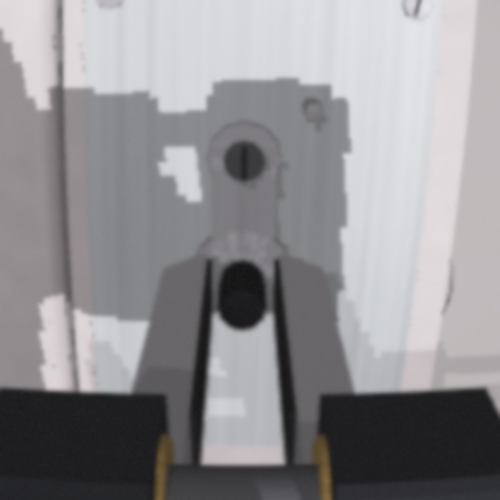

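The knob is at crop (242,290), caged between the fingers, and the pivot is straight ahead at (244,160). I'll lower slightly and swing along the arc, turning with it.

Scaled: 4 mm is 0.08, 5.5 mm is 0.11.

```bash
echo '{"segments":[[-0.028,0,0.08,0,0,0],[-0.028,0,0.11,0,0,0]]}' > m.json && python3 nudge.py m.json >/dev/null
echo '{"segments":[[0.004,0.082,0,0,0,-0.12],[0.02,0.162,0,0,0,-0.24],[0.044,0.24,0,0,0,-0.36],[0.076,0.314,0,0,0,-0.48],[0.118,0.384,0,0,0,-0.6]]}' > m.json && python3 nudge.py m.json
echo '{"segments":[[0.004,0.082,0,0,0,-0.12],[0.02,0.162,0,0,0,-0.24],[0.044,0.24,0,0,0,-0.36],[0.076,0.314,0,0,0,-0.48],[0.118,0.384,0,0,0,-0.6]]}' > m.json && python3 nudge.py m.json
python3 -c "
from h import *
delta((665,3,95),1.6)"
```

```text
clock: 3.6
eef_pos: [628.8, 20.1, 94.2]
eef_rot: [-3.141, 0.001, 0.505]
wrist_force: [-0.9, 1.1, -0.5]
finger_gap: 15.8
finger_force: 1.0
clock: 4.1
eef_pos: [643.2, 6.0, 94.2]
eef_rot: [-3.14, 0.0, 1.105]
wrist_force: [-1.7, -0.9, -0.5]
finger_gap: 15.8
finger_force: 1.0
DELTA [ 7.1 20.8 -0.8] [-0.001  0.    -0.495] pos [643.2   6.   94.2] [-3.14   0.     1.105] t 4.1 F [-1.7 -0.9 -0.5]
```

```bash

echo '{"segments":[[0.004,0.082,0,0,0,-0.12],[0.02,0.162,0,0,0,-0.24],[0.044,0.24,0,0,0,-0.36],[0.076,0.314,0,0,0,-0.48],[0.084,0.326,0,0,0,-0.5]]}' > m.json && python3 nudge.py m.json
echo '{"segments":[[0,0.02,0,0,0,-0.03],[0,0.03,0,0,0,-0.04],[0,0.04,0,0,0,-0.05]]}' > m.json && python3 nudge.py m.json
echo '{"segments":[[0,0.01,0,0,0,0],[0,0.02,0,0,0,0],[0,0.03,0,0,0,0]]}' > m.json && python3 nudge.py m.json
```

```text
clock: 4.6
eef_pos: [659.9, 2.2, 94.2]
eef_rot: [-3.141, 0.0, 1.602]
wrist_force: [-2.3, -1.6, -0.8]
finger_gap: 16.0
finger_force: 0.9
clock: 4.9
eef_pos: [661.8, 2.4, 94.4]
eef_rot: [-3.141, 0.0, 1.649]
wrist_force: [-2.2, -0.7, -0.0]
finger_gap: 16.2
finger_force: 0.8
clock: 5.2
eef_pos: [662.8, 2.4, 94.3]
eef_rot: [-3.139, 0.0, 1.649]
wrist_force: [-10.4, -2.1, 2.2]
finger_gap: 16.4
finger_force: 4.8
```

```bash

echo '{"segments":[[0,-0.03,0,0,0,0],[0,-0.03,0,0,0,0],[0,-0.03,-0.5,0,0,0],[0,-0.03,-1.3,0,0,0],[0,-0.03,-2,0,0,0]]}' > m.json && python3 nudge.py m.json 22
python3 -c "
from h import *
delta((625,41,225),0.3)"
```

```text
clock: 5.7
eef_pos: [662.1, 2.6, 196.3]
eef_rot: [3.14, -0.0, 1.65]
wrist_force: [-0.7, 0.2, 0.1]
finger_gap: 22.1
finger_force: 0.0
DELTA [ 41.2 -34.  -28.7] [ 1.00e-03 -1.00e-03  1.35e+00] pos [662.1   2.6 196.3] [ 3.14 -0.    1.65] t 5.7 F [-0.7  0.2  0.1]
```

```bash

echo '{"segments":[[0.82,-0.68,-0.56,0,0,0.65],[0.82,-0.68,-0.56,0,0,0.65],[0.82,-0.68,-0.56,0,0,0.65],[0.82,-0.68,-0.56,0,0,0.65],[0.82,-0.68,-0.56,0,0,0.65]]}' > m.json && python3 nudge.py m.json 94 > /dev/null
echo '{"segments":[[0,0,0,0,0,0.7],[0,0,0,0,0,0.7],[0,0,0,0,0,0.7],[0,0,0,0,0,0.7],[0,0,0,0,0,0.7]]}' > m.json && python3 nudge.py m.json > /dev/null
echo '{"segments":[[0,0,0,0,0,0],[0,0,0,0,0,0]]}' > m.json && python3 nudge.py m.json
python3 - <<'E'
from h import *
np.set_printoptions(precision=1,suppress=True)
delta((522.5,-305,225),0.3)
p,d=camrig.camera("wrist");t,_=camrig.camera("top");s,_=camrig.camera("scene")
cv2.imwrite("pics/w3raw.png",p[:,:,::-1]);cv2.imwrite("pics/t3raw.png",t[:,:,::-1]);cv2.imwrite("pics/s3raw.png",s[:,:,::-1])
cv2.imwrite("pics/w3.png",cv2.resize(p[130:330,200:450,::-1],None,fx=3,fy=3,interpolation=cv2.INTER_CUBIC)[:600,:750])
E
```

```text
clock: 6.9
eef_pos: [625.0, 40.7, 222.6]
eef_rot: [3.142, -0.001, 0.303]
wrist_force: [0.0, -0.1, 0.3]
finger_gap: 94.3
finger_force: 0.0
DELTA [-200.9  299.4   -2.5] [ 0. -0.  0.] pos [625.   40.7 222.6] [ 3.1 -0.   0.3] t 6.9 F [ 0.  -0.1  0.3]
```

View pics/w3.png

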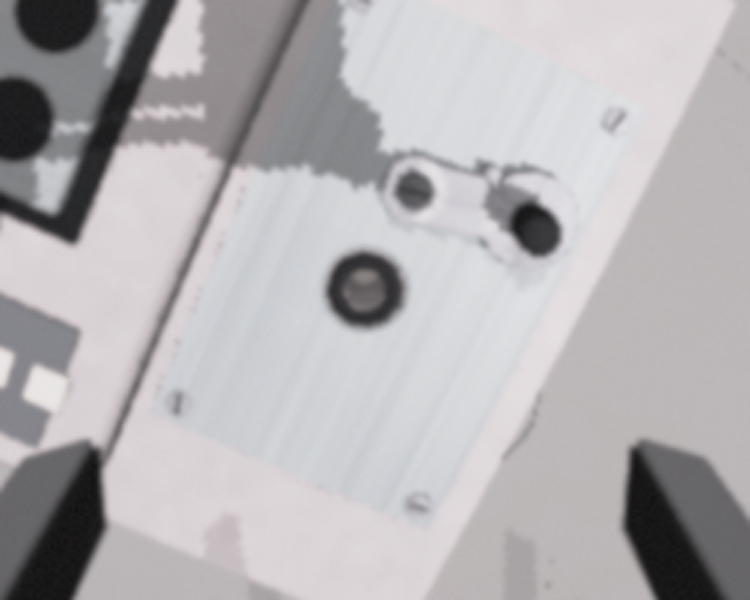

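The cover is fully aside, with its knob at crop (535,228). The open hole with its black collar is centred at crop (366,289), which is raw (321.8,226.1).

Scaled: 150 mm is 3, -100 mm is -2.

```bash
echo '{"segments":[[-2,3,0,0,0,0],[-2,3,0,0,0,0],[-2,3,0,0,0,0],[-2,3,0,0,0,0],[-2,3,0,0,0,0]]}' > m.json && python3 nudge.py m.json >/dev/null
python3 - <<'E'
from h import *
np.set_printoptions(precision=1,suppress=True)
s=dict(eef_pos=np.array([625,40.7,222.6]),eef_rot=np.array([np.pi,-.001,.303]))
im=cv2.imread("pics/w3raw.png");m=np.zeros((480,640),np.uint8)
m[208:244,303:342]=(im[208:244,303:342].max(2)<110)
c=max(cv2.findContours(m,cv2.RETR_EXTERNAL,cv2.CHAIN_APPROX_NONE)[0],key=len);e=cv2.fitEllipse(c);print(e)
print("hole",wplane(e[0],s,85))
print("pivot",wplane((200+414/3-.3,130+190/3-.3),s,89.5),"knob",wplane((200+536/3-.3,130+229/3-.3),s,111.5))
E
echo '{"segments":[[-2.02,2.98,-0.1,0,0,0],[-2.02,2.98,-0.1,0,0,0],[-2.02,2.98,-0.1,0,0,0],[-2.02,2.98,-0.1,0,0,0],[-2.02,2.98,-0.1,0,0,0]]}' > m.json && python3 nudge.py m.json >/dev/null
echo '{"segments":[[0,0,0,0,0,0],[0,0,0,0,0,0]]}' > m.json && python3 nudge.py m.json
python3 - <<'E'
from h import *
delta((522.5,-305,225),0.3)
p,d=camrig.camera("wrist")
cv2.imwrite("pics/w4raw.png",p[:,:,::-1])
cv2.imwrite("pics/w4.png",cv2.resize(p[130:330,200:450,::-1],None,fx=3,fy=3,interpolation=cv2.INTER_CUBIC)[:600,:750])
E
```

```text
((321.1788024902344, 226.067138671875), (23.366384506225586, 23.984817504882812), 102.68035125732422)
hole [625.1  42.   85. ]
pivot [658.2  37.6  89.5] knob [661.4   5.2 111.5]
clock: 8.25
eef_pos: [521.8, -303.0, 227.4]
eef_rot: [-3.141, -0.0, 0.302]
wrist_force: [0.2, 1.0, 0.3]
finger_gap: 93.8
finger_force: 0.0
DELTA [0.1 2.2 2.4] [-0.    -0.     0.002] pos [ 521.8 -303.   227.4] [-3.141 -0.     0.302] t 8.25 F [0.2 1.  0.3]
```

View pics/w4.png

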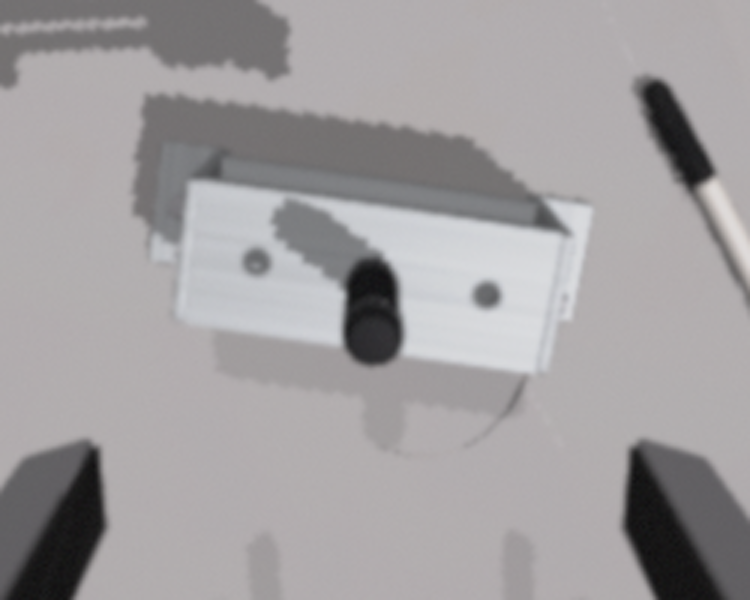

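The stylus top disc is at crop (373,336) and the empty rack holes are at (257,261) and (487,295).

```bash
python3 - <<'E'
from h import *
np.set_printoptions(precision=1,suppress=True)
s=probe_bus.read_state();f=lambda x,y:(200+x/3-.3,130+y/3-.3)
a,b=wplane(f(257,261),s,74),wplane(f(487,295),s,74);print(a,b,(a+b)/2,np.linalg.norm(a-b))
print("top",wplane(f(373,336),s,138))
g=(a+b)/2;t=wplane(f(373,336),s,138);q=(g+t)/2;delta((q[0],q[1],95),.3)
E
```

```text
[ 516.6 -268.7   74. ] [ 527.3 -339.8   74. ] [ 521.9 -304.2   74. ] 71.88287160612273
top [ 522.9 -303.6  138. ]
DELTA [  0.3   1.1 132.5] [-0. -0.  0.] pos [ 521.8 -302.9  227.5] [-3.1 -0.   0.3] t 8.3 F [-0.7  0.   0.2]
```

```bash
echo '{"segments":[[0.01,0.02,0.8,0,0,0],[0.01,0.02,1.6,0,0,0],[0.01,0.02,2.2,0,0,0],[0.01,0.02,2.6,0,0,0],[0.01,0.02,2.78,0,0,0]]}' > m.json && python3 nudge.py m.json 60 >/dev/null
echo '{"segments":[[0,0,0,0,0,0],[0,0,0,0,0,0]]}' > m.json && python3 nudge.py m.json
echo '{"segments":[[0,0,0,0,0,0],[0,0,0,0,0,0],[0,0,0,0,0,0],[0,0,0,0,0,0],[0,0,0,0,0,0]]}' > m.json && python3 nudge.py m.json 10 8
echo '{"segments":[[0,0,0,0,0,0],[0,0,0,0,0,0],[0,0,0,0,0,0],[0,0,0,0,0,0],[0,0,0,0,0,0]]}' > m.json && python3 nudge.py m.json 10 40
```

```text
clock: 9.0
eef_pos: [522.6, -305.1, 89.7]
eef_rot: [3.14, -0.001, 0.3]
wrist_force: [0.4, 1.0, 0.1]
finger_gap: 59.9
finger_force: 0.0
clock: 9.5
eef_pos: [521.9, -305.3, 88.6]
eef_rot: [3.142, -0.0, 0.3]
wrist_force: [0.0, -0.4, -0.6]
finger_gap: 23.9
finger_force: 0.0
clock: 10.0
eef_pos: [521.9, -305.2, 88.5]
eef_rot: [3.142, -0.0, 0.3]
wrist_force: [0.6, -0.5, 0.0]
finger_gap: 15.3
finger_force: 40.0
```

Scaled: -95 mm is -1.9, -70 mm is -1.4.

```bash
echo '{"segments":[[0,0,-0.16,0,0,0],[0,0,-0.5,0,0,0],[0,0,-0.9,0,0,0],[0,0,-1.4,0,0,0],[0,0,-1.9,0,0,0]]}' > m.json && python3 nudge.py m.json
echo '{"segments":[[0,0,-0.4,0,0,0],[0,0,-0.7,0,0,0],[0,0,-0.7,0,0,0]]}' > m.json && python3 nudge.py m.json
python3 -c "
from h import *
delta((615,30,219),0.3)"
```

```text
clock: 10.5
eef_pos: [521.8, -305.1, 184.9]
eef_rot: [-3.141, 0.0, 0.3]
wrist_force: [-0.2, 0.0, -0.6]
finger_gap: 15.3
finger_force: 40.0
clock: 10.8
eef_pos: [522.4, -305.6, 221.1]
eef_rot: [3.139, -0.002, 0.3]
wrist_force: [0.4, 0.5, -0.7]
finger_gap: 15.3
finger_force: 40.0
DELTA [ 187.5 -293.3    1.6] [ 0.003 -0.002 -0.   ] pos [ 522.4 -305.6  221.1] [ 3.139e+00 -2.000e-03  3.000e-01] t 10.8 F [ 0.4  0.5 -0.7]
```

Scaled: -151 mm is -3.02, -113 mm is -2.26.

```bash
echo '{"segments":[[0.5,-0.74,0,0,0,0],[1,-1.5,0,0,0,0],[1.5,-2.26,0,0,0,0],[2,-3.02,0,0,0,0],[2,-3.02,0,0,0,0]]}' > m.json && python3 nudge.py m.json >/dev/null
echo '{"segments":[[0.5,-0.74,0,0,0,0],[1,-1.5,0,0,0,0],[1.5,-2.26,0,0,0,0],[2,-3.02,0,0,0,0],[2,-3.02,0,0,0,0]]}' > m.json && python3 nudge.py m.json >/dev/null
echo '{"segments":[[0,0,0.2,0,0,0],[0,0,0.4,0,0,0],[0,0,0.4,0,0,0],[0,0,0.4,0,0,0]]}' > m.json && python3 nudge.py m.json
python3 - <<'E'
from h import *
delta((625.1,42,199),0.3)
p,d=camrig.camera("wrist");t,_=camrig.camera("top");s,_=camrig.camera("scene")
cv2.imwrite("pics/w5raw.png",p[:,:,::-1]);cv2.imwrite("pics/s5raw.png",s[:,:,::-1])
k=lambda i,f:cv2.resize(i[:,:,::-1],None,fx=f,fy=f,interpolation=cv2.INTER_CUBIC)
cv2.imwrite("pics/w5.png",np.hstack([k(p[200:400,250:380],3),k(s[170:270,300:400],4)[:400].repeat(1,0) if 0 else np.pad(k(s[170:270,300:400],4),((0,200),(0,0),(0,0)))]))
E
```

```text
clock: 12.2
eef_pos: [623.6, 41.3, 198.1]
eef_rot: [-3.141, 0.001, 0.298]
wrist_force: [-0.3, 0.5, 0.1]
finger_gap: 15.5
finger_force: 40.0
DELTA [ 1.7 -0.2 -0.9] [-0.     0.001 -0.002] pos [623.6  41.3 198.1] [-3.141e+00  1.000e-03  2.980e-01] t 12.2 F [-0.3  0.5  0.1]
```

View pics/w5.png

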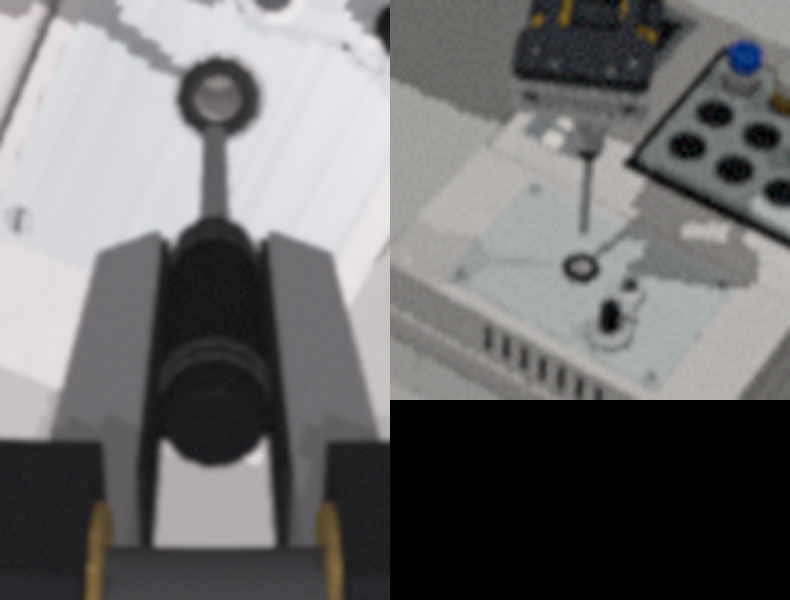

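The wrist crop shows the rod straight, ending at the collar edge near (214,127), with the collar centred at (219,97). The scene crop shows the tip at (584,232) above the collar at (580,267). I'll compare the tip and hole in both views.

```bash
python3 - <<'E'
from h import *
np.set_printoptions(precision=1,suppress=True)
s=probe_bus.read_state();f=lambda x,y:(250+x/3-.3,200+y/3-.3)
g=lambda x,y:(300+(x-390)/4-.4,170+y/4-.4)
print("wrist hole",wplane(f(219,97),s,85))
for y in(120,127,134):print("wrist tip",wplane(f(215,y),s,s["eef_pos"][2]-84.5))
print("scene hole",plane("scene",g(580,267),85),"tip",plane("scene",g(584,234),s["eef_pos"][2]-84.5))
print(s["eef_pos"])
# rod axis in wrist: two points on rod, at tool heights
for y,x in((215,216),(180,215.5),(140,214.5)):
    c,d=wray(f(x,y),s);Rt=R.from_euler("xyz",s["eef_rot"]);c,d=Rt.inv().apply(c-s["eef_pos"]),Rt.inv().apply(d)
    k=-c[0]/d[0];print("axis at tool x=0: y,z",(c+k*d)[1:])
E
```

```text
wrist hole [625.5  42.3  85. ]
wrist tip [627.4  44.  114.4]
wrist tip [625.6  43.5 114.4]
wrist tip [623.9  43.  114.4]
scene hole [624.2  39.6  85. ] tip [624.6  41.3 114.4]
[623.9  41.9 198.9]
axis at tool x=0: y,z [-0.9 31. ]
axis at tool x=0: y,z [-1.  51.8]
axis at tool x=0: y,z [-1.2 80.5]
```

Scaled: 1.3 mm is 0.026, -0.4 mm is -0.008.

```bash
echo '{"segments":[[-0.008,0.026,0,0,0,0],[-0.008,0.026,0.2,0,0,0],[-0.008,0.026,0.4,0,0,0],[-0.008,0.026,0.48,0,0,0],[-0.008,0.026,0.48,0,0,0]]}' > m.json && python3 nudge.py m.json
python3 - <<'E'
from h import *
delta((623.8,40.5,175),0.3)
p,d=camrig.camera("wrist");s,_=camrig.camera("scene")
k=lambda i,f:cv2.resize(i[:,:,::-1],None,fx=f,fy=f,interpolation=cv2.INTER_CUBIC)
cv2.imwrite("pics/w6.png",np.hstack([k(p[200:275,285:360],8),np.pad(k(s[215:255,330:370],5),((0,400),(0,0),(0,0)))]))
E
```

```text
clock: 12.85
eef_pos: [623.4, 41.0, 173.3]
eef_rot: [-3.141, 0.002, 0.3]
wrist_force: [-1.0, 0.5, -0.5]
finger_gap: 15.3
finger_force: 40.0
DELTA [ 0.2  0.6 -1.7] [-0.     0.002 -0.   ] pos [623.4  41.  173.3] [-3.141e+00  2.000e-03  3.000e-01] t 12.85 F [-1.   0.5 -0.5]
```

View pics/w6.png

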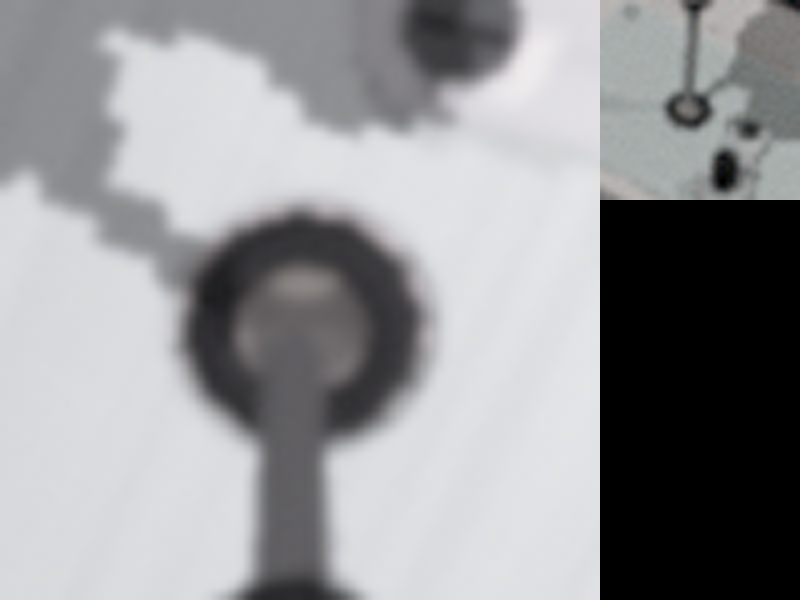

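The tip is just above the hole at crop (295,350), with the hole centre at (305,325). After parallax it is about 1 mm off, so I'll correct by (+0.7,+0.8) and enter.

Scaled: 3 mm is 0.06, 0.8 mm is 0.016.

```bash
echo '{"segments":[[0.014,0.016,0,0,0,0],[0.014,0.016,0.06,0,0,0],[0.014,0.016,0.12,0,0,0],[0.014,0.016,0.18,0,0,0],[0.014,0.016,0.24,0,0,0]]}' > m.json && python3 nudge.py m.json
echo '{"segments":[[0,0,0.06,0,0,0],[0,0,0.12,0,0,0],[0,0,0.16,0,0,0],[0,0,0.2,0,0,0],[0,0,0.2,0,0,0]]}' > m.json && python3 nudge.py m.json
```

```text
clock: 13.45
eef_pos: [624.6, 40.5, 162.1]
eef_rot: [-3.142, 0.0, 0.3]
wrist_force: [-0.0, 0.1, -0.4]
finger_gap: 15.5
finger_force: 40.0
clock: 13.95
eef_pos: [624.6, 40.5, 152.2]
eef_rot: [-3.141, 0.0, 0.3]
wrist_force: [-0.0, -0.6, -1.2]
finger_gap: 15.4
finger_force: 40.0
```

```bash
echo '{"segments":[[0,0,0.06,0,0,0],[0,0,0.12,0,0,0],[0,0,0.18,0,0,0],[0,0,0.22,0,0,0],[0,0,0.22,0,0,0]]}' > m.json && python3 nudge.py m.json
echo '{"segments":[[0,0,0.02,0,0,0],[0,0,0.04,0,0,0],[0,0,0.06,0,0,0],[0,0,0.06,0,0,0]]}' > m.json && python3 nudge.py m.json
echo '{"segments":[[0,0,0.02,0,0,0],[0,0,0.04,0,0,0],[0,0,0.04,0,0,0],[0,0,0.04,0,0,0]]}' > m.json && python3 nudge.py m.json
```

```text
clock: 14.45
eef_pos: [624.7, 40.5, 141.4]
eef_rot: [-3.142, -0.0, 0.3]
wrist_force: [-1.3, 0.4, 2.9]
finger_gap: 15.7
finger_force: 40.0
clock: 14.85
eef_pos: [624.7, 40.5, 138.5]
eef_rot: [3.142, -0.0, 0.3]
wrist_force: [-0.5, 0.0, 4.0]
finger_gap: 15.3
finger_force: 40.0
clock: 15.25
eef_pos: [624.8, 40.5, 136.6]
eef_rot: [3.142, -0.0, 0.3]
wrist_force: [-1.7, 0.7, 5.6]
finger_gap: 15.6
finger_force: 40.0
```

Spring forces match the button travel (about 5 mm in). I'll continue gently to the stop.

```bash
echo '{"segments":[[0,0,0.01,0,0,0],[0,0,0.02,0,0,0],[0,0,0.03,0,0,0],[0,0,0.03,0,0,0]]}' > m.json && python3 nudge.py m.json
echo '{"segments":[[0,0,0.01,0,0,0],[0,0,0.01,0,0,0]]}' > m.json && python3 nudge.py m.json
echo '{"segments":[[0,0,0.01,0,0,0],[0,0,0.01,0,0,0]]}' > m.json && python3 nudge.py m.json
```

```text
clock: 15.65
eef_pos: [624.8, 40.4, 135.2]
eef_rot: [3.141, -0.0, 0.3]
wrist_force: [-0.6, -0.5, 6.4]
finger_gap: 15.6
finger_force: 40.0
clock: 15.85
eef_pos: [624.8, 40.5, 134.7]
eef_rot: [3.142, -0.0, 0.3]
wrist_force: [-2.0, -0.4, 5.9]
finger_gap: 15.3
finger_force: 40.0
clock: 16.05
eef_pos: [624.8, 40.5, 134.2]
eef_rot: [3.141, -0.0, 0.3]
wrist_force: [-0.7, 0.0, 7.2]
finger_gap: 15.4
finger_force: 40.0
```

```bash
echo '{"segments":[[0,0,0.006,0,0,0],[0,0,0.006,0,0,0]]}' > m.json && python3 nudge.py m.json
echo '{"segments":[[0,0,0.006,0,0,0],[0,0,0.006,0,0,0]]}' > m.json && python3 nudge.py m.json
```

```text
clock: 16.25
eef_pos: [624.8, 40.5, 134.1]
eef_rot: [3.141, -0.001, 0.3]
wrist_force: [-1.2, -0.2, 6.7]
finger_gap: 15.4
finger_force: 40.0
clock: 16.45
eef_pos: [624.9, 40.5, 134.0]
eef_rot: [3.141, -0.001, 0.3]
wrist_force: [-2.4, -0.4, 8.6]
finger_gap: 15.3
finger_force: 40.0
```

Scaled: 0.3 mm is 0.006.

```bash
echo '{"segments":[[0,0,0.006,0,0,0],[0,0,0.006,0,0,0]]}' > m.json && python3 nudge.py m.json
echo '{"segments":[[0,0,0.006,0,0,0],[0,0,0.006,0,0,0],[0,0,0.006,0,0,0]]}' > m.json && python3 nudge.py m.json
```

```text
clock: 16.65
eef_pos: [624.9, 40.5, 133.9]
eef_rot: [3.141, -0.001, 0.3]
wrist_force: [-1.9, -0.6, 10.2]
finger_gap: 15.7
finger_force: 40.0
clock: 16.95
eef_pos: [625.0, 40.5, 133.8]
eef_rot: [3.141, -0.001, 0.3]
wrist_force: [-2.8, 0.6, 11.0]
finger_gap: 15.5
finger_force: 40.0
```

```bash
H='x'; echo '{"segments":[[0,0,0.006,0,0,0],[0,0,0.006,0,0,0],[0,0,0.006,0,0,0],[0,0,0.006,0,0,0],[0,0,0.006,0,0,0]]}' > m.json && python3 nudge.py m.json
echo '{"segments":[[0,0,0,0,0,0],[0,0,0,0,0,0],[0,0,0,0,0,0],[0,0,0,0,0,0],[0,0,0,0,0,0]]}' > m.json && python3 nudge.py m.json | grep wrist
echo '{"segments":[[0,0,0,0,0,0],[0,0,0,0,0,0],[0,0,0,0,0,0],[0,0,0,0,0,0],[0,0,0,0,0,0]]}' > m.json && python3 nudge.py m.json | grep wrist
echo '{"segments":[[0,0,0,0,0,0],[0,0,0,0,0,0],[0,0,0,0,0,0],[0,0,0,0,0,0],[0,0,0,0,0,0]]}' > m.json && python3 nudge.py m.json | grep wrist
echo '{"segments":[[0,0,0,0,0,0],[0,0,0,0,0,0],[0,0,0,0,0,0],[0,0,0,0,0,0],[0,0,0,0,0,0]]}' > m.json && python3 nudge.py m.json | grep wrist
echo '{"segments":[[0,0,0,0,0,0],[0,0,0,0,0,0],[0,0,0,0,0,0],[0,0,0,0,0,0],[0,0,0,0,0,0]]}' > m.json && python3 nudge.py m.json
echo '{"segments":[[0,0,0,0,0,0],[0,0,0,0,0,0],[0,0,0,0,0,0],[0,0,0,0,0,0],[0,0,0,0,0,0]]}' > m.json && python3 nudge.py m.json
```

```text
clock: 17.45
eef_pos: [625.1, 40.5, 133.7]
eef_rot: [3.141, -0.002, 0.3]
wrist_force: [-2.7, 0.4, 13.2]
finger_gap: 15.5
finger_force: 40.0
wrist_force: [-3.4, -0.4, 13.5]
wrist_force: [-2.7, -0.5, 12.5]
wrist_force: [-2.3, 0.4, 12.5]
wrist_force: [-3.4, 0.6, 13.4]
clock: 19.95
eef_pos: [625.1, 40.5, 133.7]
eef_rot: [3.141, -0.002, 0.3]
wrist_force: [-2.9, 0.8, 12.5]
finger_gap: 15.7
finger_force: 40.0
clock: 20.45
eef_pos: [625.1, 40.5, 133.7]
eef_rot: [3.141, -0.002, 0.3]
wrist_force: [-3.3, 0.1, 13.2]
finger_gap: 15.3
finger_force: 40.0
```

```bash
python3 -c "
from cell import manip, camrig, job, probe_bus
print(job.sign_off())"
```

```text
the job is handed in; nothing more can be done
None
```

The cover is swung to its stop and the stylus, still in the gripper, is holding the reset button fully in at about 13 N. It had been held for over 3 s when I handed the job in at about 20 s, and the arm never went near the timer, petri dish or marker.

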